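# Load the dry bath with reagent bottles

## Robot

A 7-joint arm with a two-finger parallel gripper is mounted at the origin on a cart in front of the work surface, level with it; the furniture and walls round the work are solid. World frame = base frame: x ahead of the robot, y to its left, z up, the work surface at z = 0. Lengths are in m, angles in rad, forces in N, time in s.
With the tool pointing down it reaches from about 0.425 to 0.975 m from the base axis. Payload 16.7 kg.
Tool frame: the origin (TCP) lies midway between the tips of the shut fingers; the grasp point (between the pads) lies 19 mm behind it; z points along the fingers, y is the line along which they close (so a half turn about z gives the same grasp; the last joint's range is limited). The gripper opens to 85 mm and grips with 20 to 120 N. Pads are 22 mm wide; open, the fingers measure 114 mm over their backs; the gripper's body (76 mm by 85 mm) begins 54 mm behind the grasp point. The pads swing forward as they close: fully open they stand 13 mm farther back than shut.
Start: joints at [-1.437, 0.426, 0.074, 1.606, -0.034, 1.111, -0.067], TCP at [0.189, 0.648, 0.231] pointing down, gripper open.
Joint ranges: [-2.85, 2.85], [-0.5, 2.14], [-1.23, 1.37], [0.21, 2.46], [-1.02, 4.16], [0.16, 2.05], [-2.73, 2.73]. Speed limits (rad/s): [1.89, 1.89, 2.39, 2.39, 3.01, 3.01, 3.01].

## Interface

Orientations are given as a unit quaternion [x, y, z, w].
In Python, from plant import manip gives the robot as it stands.
- The arm moves only by the shell command python3 -m crank 'ROWS' [OPENING] [FORCE]. ROWS is JSON, a list of rows, each a list of 4 numbers: the shift along the world's x, y, z in m, then the turn about the world's z in degrees. In form: [[x, y, z, turn], ...]. A call has 1 to 12 rows; each row is the pose to reach, as a shift and turn from the pose commanded when the call began; what a row does not reach only later rows make up. A row lasts 1/8 s, in which the tool goes at most 62.5 mm and 10.7 degrees, less where a joint would pass 70% of its speed; a pose out of reach is approached as far as the arm can. A call with a gripper value outside its range is refused whole. OPENING is the opening, from -1 (shut) to 1 (fully open), set as the call begins (- or left out, the last holds). The fingers move at their own pace and stop on an object; FORCE is the grip in N (left out, the last holds). Time passes only in rows, so rows that repeat a pose let the fingers close. It gives the time, the measured TCP pose, the force, the opening and the grip force at its end, in the units of the state.
- manip.state(): the state, without advancing time (a new reading comes with each control period).
- manip.camera(name): name is "scene" or "top"; returns the picture (420x560x3 uint8, red, green, blue); there is no depth.
- manip.camera_model(name): a dict with "fov_y" (degrees; the focal length in pixels is half the picture's height over the tangent of half this angle, whatever the lens; pixels are square), "cx", "cy" (the principal point, pixels), "T" (4x4, takes a point from camera to world coordinates). Camera axes: x right, y down, z forward; pixel columns grow to the right and rows downward; lengths in m; the calibration is good to about 2 mm. A picture is of the moment at which its call begins. camera_model takes no time and is no camera call.
- manip.sign_off(): hands the job in; it is judged then, once.
The state is a dict: "time_s": time; "joint_pos": joint angles; "qd": joint speeds; "effort": joint torques, N m; "tool_pos": TCP position; "orientation": TCP orientation; "wrist_force": force on the tool from outside, world axes, zero at the start; "wrist_torque": the same for the moment, N m; "opening": finger opening in m; "gripper_force": force on a finger pad.
Only numpy, scipy, OpenCV 4.12 (cv2) and the standard library are available. Lean on these libraries where they do the work, as an engineer would, in place of code of your own. Each camera call takes 0.05 s, during which the arm holds its last target. There are 200 camera calls.

## Task

Load the dry bath so the reagents can warm up: stand each of the four reagent bottles around the open petri dish in the aluminium block bored for its size, every bottle fully down on the floor of its own bore. Keep the bottles upright as you carry them, and leave the dish where it is.

Things in the scene. Friction and masses are not known exactly. Their poses are not given: they have to be found in the camera images.
- reagent_c: smallest bottle: brown, black screw cap; loose, standing on the bench. Round, 24 mm in diameter and 48 mm tall; the body with its shoulder ends 39 mm up, the narrower cap (18 mm across) above that. Origin at the centre of its underside, z up along the bottle.
- dropper_bottle: second smallest bottle: brown, black screw cap; loose, standing on the bench. Round, 34 mm in diameter and 70 mm tall; the body with its shoulder ends 57 mm up, the narrower cap (25 mm across) above that. Origin at the centre of its underside, z up along the bottle.
- reagent_d: second largest bottle: white, red screw cap; loose, standing on the bench. Round, 44 mm in diameter and 85 mm tall; the body with its shoulder ends 70 mm up, the narrower cap (33 mm across) above that. Origin at the centre of its underside, z up along the bottle.
- reagent_e: largest bottle: brown, white screw cap (a like bottle that stands at the very back of the bench, out of the work area, is not meant); loose, standing on the bench. Round, 54 mm in diameter and 105 mm tall; the body with its shoulder ends 86 mm up, the narrower cap (40 mm across) above that. Origin at the centre of its underside, z up along the bottle.
- block_24: aluminium block with the smallest bore, sitting in one of the bath's four wells (which one varies); fixed. 80 x 80 x 60 mm. One round vertical bore in the centre of its top, 30 mm in diameter and 15 mm deep, mouth widened by a 5 mm chamfer; made for the 24 mm bottle. Origin at the centre of the block's underside, z up: the top face is at z = 60 mm, the bore's floor at z = 45 mm.
- block_34: aluminium block with the second smallest bore, sitting in one of the bath's four wells (which one varies); fixed. 80 x 80 x 60 mm. One round vertical bore in the centre of its top, 40 mm in diameter and 26 mm deep, mouth widened by a 5 mm chamfer; made for the 34 mm bottle. Origin at the centre of the block's underside, z up: the top face is at z = 60 mm, the bore's floor at z = 34 mm.
- block_44: aluminium block with the second largest bore, sitting in one of the bath's four wells (which one varies); fixed. 80 x 80 x 60 mm. One round vertical bore in the centre of its top, 50 mm in diameter and 36 mm deep, mouth widened by a 5 mm chamfer; made for the 44 mm bottle. Origin at the centre of the block's underside, z up: the top face is at z = 60 mm, the bore's floor at z = 24 mm.
- block_54: aluminium block with the largest bore, sitting in one of the bath's four wells (which one varies); fixed. 80 x 80 x 60 mm. One round vertical bore in the centre of its top, 60 mm in diameter and 45 mm deep, mouth widened by a 5 mm chamfer; made for the 54 mm bottle. Origin at the centre of the block's underside, z up: the top face is at z = 60 mm, the bore's floor at z = 15 mm.
- dry_bath: white bench dry bath, fixed; a square shell 196 x 196 mm, 74 mm high, holding the four blocks two by two at 82 mm pitch (their tops stand 80 mm above the bench), with a low sloping keypad console reaching 156 mm from the origin on its -x side. Origin under the centre of the four blocks, at bench level; its x and y run along the block rows.
- petri_dish_0: open petri dish with agar, 62 mm across and 14 mm high, loose on the bench among the bottles (not the one in the card tray further back); to be left where it is. Origin at the centre of its underside.

How it is judged:
By the outcome, as a careful person would: the job done as asked, in the order asked, and still so for the second after the job is handed in, with the robot touching nothing.
It also fails if it takes over 109 s, if anything falls off the work surface, if the arm or the gripper's body presses on something with over 40 N, if the wrist force passes 120 N, or if a joint passes its speed limit or range.

## Working session

There is one attempt and no reset: what is moved stays moved. The work goes in short steps, Python scripts to look and compute and a shell command to move; the robot and the scene stay as the last step left them, time stands still between calls to the robot, and variables do not carry over. Pictures are saved under pics/ and viewed, at most 14 in all, crops included, and the job is handed in when it is done.

```bash
mkdir -p pics; cat > h.py <<'E'
import numpy as np,cv2
from plant import manip
def cam(n):
    m=manip.camera_model(n);return m,np.array(m["T"]),210/np.tan(np.radians(m["fov_y"])/2)
def ray(n,u,v):
    m,T,f=cam(n);d=T[:3,:3]@np.array([(u-m["cx"])/f,(v-m["cy"])/f,1]);return T[:3,3],d
def onz(n,u,v,z):
    o,d=ray(n,u,v);return o+d*(z-o[2])/d[2]
def proj(n,p):
    m,T,f=cam(n);q=T[:3,:3].T@(np.array(p)-T[:3,3]);return m["cx"]+f*q[0]/q[2],m["cy"]+f*q[1]/q[2]
def tri(u1,u2,a="scene",b="top"):
    o,d=ray(a,*u1);p,e=ray(b,*u2)
    s=np.linalg.lstsq(np.c_[d,-e],p-o,rcond=None)[0];A=o+d*s[0];B=p+e*s[1];return (A+B)/2,np.linalg.norm(A-B)
E
python3 - <<'E'
from h import *
for n in("scene","top"):
    im=manip.camera(n);cv2.imwrite(f"pics/{n}0.png",cv2.resize(im[:,:,::-1],(800,600),interpolation=cv2.INTER_CUBIC));np.save(n+"0.npy",im)
    m,T,f=cam(n);print({k:v for k,v in m.items() if k!="T"},f,T.round(3).tolist())
s=manip.state();print(s)
E
```

```text
{'fov_y': 53.11858729919735, 'cx': 279.3892927056328, 'cy': 203.26697531578316} 420.10553341185084 [[0.648, -0.369, 0.666, -0.116], [-0.762, -0.308, 0.57, -0.617], [-0.005, -0.877, -0.481, 0.52], [0.0, 0.0, 0.0, 1.0]]
{'fov_y': 52.501633041894344, 'cx': 280.09156993975324, 'cy': 201.8506177913493} 425.8225762374537 [[-0.009, -1.0, 0.026, 0.49], [-1.0, 0.008, -0.02, -0.058], [0.019, -0.026, -0.999, 1.09], [0.0, 0.0, 0.0, 1.0]]
{'time_s': 0.1, 'joint_pos': array([-1.43649856,  0.42669866,  0.07384657,  1.60650269, -0.03410603,
        1.11079322, -0.06709444]), 'qd': array([-1.44674792e-03, -6.34850363e-05, -7.58827560e-04, -2.64932185e-04,
        1.03474856e-05,  1.42189761e-04, -9.10084357e-04]), 'effort': array([ 7.85300159e-03, -9.51531744e+01,  3.77070442e+00, -4.64411402e+01,
        1.94413355e-02,  6.34242155e-03,  1.82907684e-05]), 'tool_pos': array([0.18892266, 0.64766204, 0.23067873]), 'orientation': array([ 1.41433865e-01,  9.89947542e-01, -5.69704729e-04, -4.39850945e-05]), 'wrist_force': array([-0.13323868, -0.03442485, -0.02384592]), 'wrist_torque': array([-0.0316718 ,  0.0545347 ,  0.00590384]), 'gripper_force': 0.0, 'opening': 0.08548618705172789}
```

View pics/scene0.png

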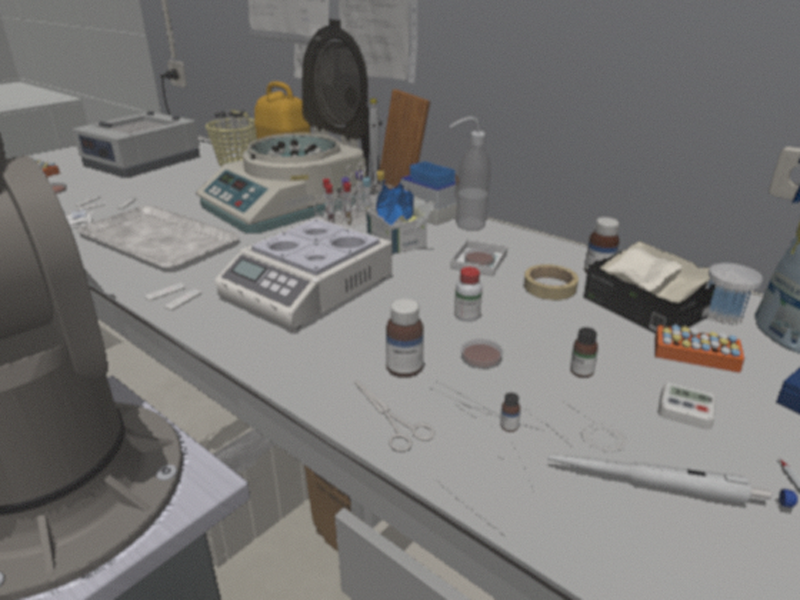

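View pics/top0.png

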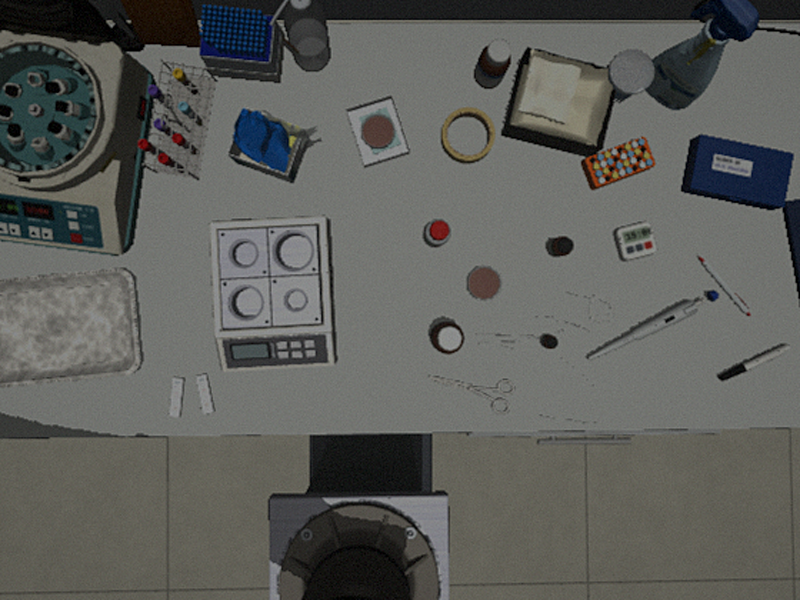

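The scene view shows the bath at about (305,265), with the bottles at (405,340), (468,295), (584,352) and (510,412) and the dish at (481,353). In the top view the bores sit at (245,253) for 34, (295,250) for 54, (246,300) for 44 and (296,299) for 24. The caps there are at (449,337) for e, (438,231) for d, (560,245) for dropper and (549,341) for c, with the dish at (484,282).

```bash
python3 - <<'E'
from h import *
t=np.load("top0.npy");s=np.load("scene0.npy")
def crop(im,x,y,w,h,W,H): return cv2.resize(im[y:y+h,x:x+w,::-1],(W,H),interpolation=cv2.INTER_CUBIC)
a=crop(t,145,148,92,112,369,448); b=crop(t,285,145,125,110,431,379)
c=np.zeros((448,800,3),np.uint8);c[:,:369]=a;c[:379,369:]=b;cv2.imwrite("pics/t1.png",c)
a=crop(s,150,150,126,78,400,248); b=crop(s,260,180,165,125,400,303)
c=np.zeros((303,800,3),np.uint8);c[:248,:400]=a;c[:,400:]=b;cv2.imwrite("pics/s1.png",c)
E
```

```text
(no output)
```

View pics/t1.png

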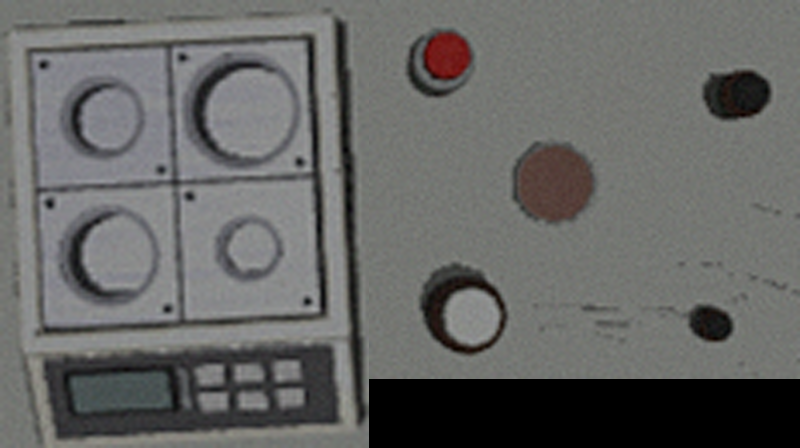

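View pics/s1.png

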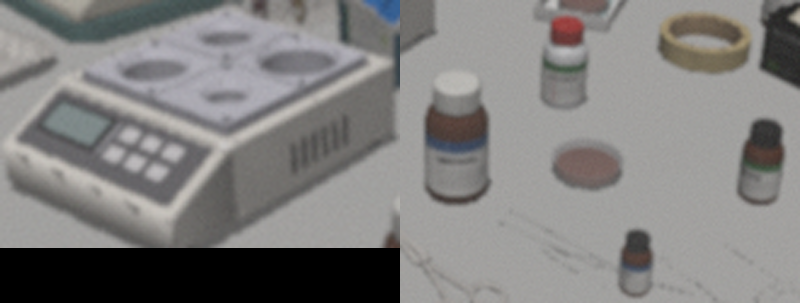

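The crops resolve all four bore rims, the cap tops and the plate corners. Bore order is confirmed: 34 back-left, 54 back-right, 44 front-left, 24 front-right.

```bash
python3 - <<'E'
from h import *
S=np.load("scene0.npy").astype(int);Tp=np.load("top0.npy").astype(int)
red=lambda i:(i[...,0]>90)&(i[...,0]>2*i[...,1])
wh=lambda i:i.min(2)>150
bl=lambda i:i.max(2)<62
def blob(m,c,r=14):
    x0,y0=int(c[0])-r,int(c[1])-r
    mm=m[y0:y0+2*r,x0:x0+2*r].astype(np.uint8)
    n,l,st,ce=cv2.connectedComponentsWithStats(mm,connectivity=4)
    k=1+np.argmax(st[1:,4]);return [st[k,0]+x0,st[k,1]+y0,st[k,2],st[k,3],st[k,4]],ce[k]+[x0,y0]
ts=lambda x,y:(285+(x-369)/3.448-.35,145+y/3.448-.35)
ss=lambda x,y:(260+(x-400)/2.424-.3,180+y/2.424-.3)
for nm,mk,s,t in(("e",wh,(457,90),(473,317)),("d",red,(567,32),(448,55)),("drop",bl,(766,135),(749,93)),("c",bl,(638,242),(715,322))):
    s=ss(*s);t=ts(*t);bs,cs=blob(mk(S),s);bt,ct=blob(mk(Tp),t)
    d=ray("scene",*s)[1];d/=np.linalg.norm(d)
    top=(bs[0]+bs[2]/2-.5,bs[1]-.5+bs[2]/2*-d[2])
    print(nm,"hand",s,t,"mask",bs,bt,ct.round(1),"top",np.round(top,1))
    print("   tri mask",*tri(top,ct),"tri hand",tri((top),t)[0])
for nm,p in(("34",(103.5,117)),("54",(243,110)),("44",(109.5,255.5)),("24",(249.5,248)),("k",(28,50)),("k",(309,38)),("k",(322,315)),("k",(43,330))):
    u=(145+p[0]/4.01-.4,148+p[1]/4.0-.4);print(nm,onz("top",*u,.08).round(4))
sl=lambda x,y:(150+x/3.175-.35,150+y/3.175-.35)
tl=lambda x,y:(145+x/4.01-.4,148+y/4.0-.4)
for a,b in(((154,70),(109.5,255.5)),((298,61),(243,110)),((226,38),(103.5,117)),((226,95),(249.5,248))):print(tri(sl(*a),tl(*b)))
# dish
m=(Tp[...,0]>Tp[...,1]*1.25)&(Tp[...,0]>70);b,c=blob(m,ts(555,182),16);print("dish",b,c,onz("top",*c,.01))
print("expect small boxes")
E
```

```text
Traceback (most recent call last):
ValueError: attempt to get argmax of an empty sequence
```

```bash
cat > m.py <<'E'
from h import *
S=np.load("scene0.npy").astype(int);Tp=np.load("top0.npy").astype(int)
ts=lambda x,y:(285+(x-369)/3.448-.35,145+y/3.448-.35)
ss=lambda x,y:(260+(x-400)/2.424-.3,180+y/2.424-.3)
sl=lambda x,y:(150+x/3.175-.35,150+y/3.175-.35)
tl=lambda x,y:(145+x/4.01-.4,148+y/4.0-.4)
def blob(im,c,r,k):
    x,y=int(round(c[0])),int(round(c[1]))
    col=np.median(im[y-1:y+2,x-1:x+2].reshape(-1,3),0)
    m=(np.abs(im-col).max(2)<k)
    mm=m[y-r:y+r+1,x-r:x+r+1].astype(np.uint8)
    n,l,st,ce=cv2.connectedComponentsWithStats(mm,connectivity=4)
    q=l[r,r];return st[q]+[x-r,y-r,0,0,0],ce[q]+[x-r,y-r],col
if __name__=="__main__":
  for nm,s,t,ks,kt in(("e",(457,90),(473,317),30,30),("d",(567,32),(448,55),35,35),("drop",(766,135),(752,93),22,18),("c",(638,240),(715,322),25,22)):
    s=ss(*s);t=ts(*t);bs,cs,a=blob(S,s,14,ks);bt,ct,b=blob(Tp,t,14,kt)
    d=ray("scene",*s)[1];d/=np.linalg.norm(d)
    top=(bs[0]+bs[2]/2-.5,bs[1]-.5+bs[2]/2*-d[2])
    print(nm,"hand",np.round(s+t,1),"mask",bs,bt,ct.round(1),"top",np.round(top,1),a,b)
    p,e=tri(top,ct);print("   tri",p.round(4),round(e,4),"tri hand",tri((top),t)[0].round(4))
  for nm,p in(("34",(103.5,117)),("54",(243,110)),("44",(109.5,255.5)),("24",(249.5,248)),("k",(28,50)),("k",(309,38)),("k",(322,315)),("k",(43,330))):
    print(nm,onz("top",*tl(*p),.08).round(4))
  for a,b in(((154,70),(109.5,255.5)),((298,61),(243,110)),((226,38),(103.5,117)),((226,95),(249.5,248))):print(tri(sl(*a),tl(*b)))
  b,c,_=blob(Tp,ts(555,182),16,20);print("dish",b,c,onz("top",*c,.01))
E
python3 m.py
```

```text
e hand [283.2 216.8 314.8 236.6] mask [269 203  29  25 483] [307 229  16  16 199] [314.4 236.6] top [283.  209.9] [184. 182. 177.] [136. 137. 137.]
   tri [ 0.4351 -0.1554  0.1112] 0.0002 tri hand [ 0.4349 -0.156   0.1115]
d hand [328.6 192.9 307.6 160.6] mask [322 187  14  12 137] [301 154  14  14 137] [307.5 160.5] top [328.5 189.7] [130.  60.  60.] [113.  27.  24.]
   tri [ 0.6137 -0.1432  0.0823] 0.0014 tri hand [ 0.6134 -0.1434  0.0824]
drop hand [410.7 235.4 395.7 171.6] mask [402 230  15  19 190] [382 166  19  13 184] [391.4 172.1] top [409.  233.4] [55. 54. 54.] [26. 27. 27.]
   tri [ 0.5883 -0.3523  0.0615] 0.0054 tri hand [ 0.5868 -0.3575  0.0653]
c hand [357.9 278.7 385.  238. ] mask [352 276  11  15 135] [378 234  12  10  87] [383.8 238.7] top [357.  278.9] [63. 61. 62.] [25. 26. 23.]
   tri [ 0.4248 -0.3354  0.0391] 0.0019 tri hand [ 0.4254 -0.3369  0.0397]
34 [0.5778 0.1809 0.08  ]
54 [0.5813 0.0989 0.08  ]
44 [0.4959 0.1776 0.08  ]
24 [0.4996 0.0955 0.08  ]
k [0.6178 0.2252 0.08  ]
k [0.6239 0.0598 0.08  ]
k [0.4597 0.0531 0.08  ]
k [0.4524 0.2166 0.08  ]
(array([0.49588065, 0.17883173, 0.07501287]), np.float64(0.00015968507739538178))
(array([0.58135617, 0.09987027, 0.07616092]), np.float64(0.0009505601066720867))
(array([0.57794478, 0.18238337, 0.07504622]), np.float64(0.0007731507770164307))
(array([0.49919868, 0.09640622, 0.07667644]), np.float64(0.0012225746431225302))
dish [327 186  23  24 404] [338.12623762 197.66584158] [ 0.52767293 -0.22704463  0.01      ]
```

```bash
python3 - <<'E'
from m import *
# cap-top centres: hand pixel (top), and scene cap-top pixel, for height and plan position
for n,s,t,z in(("e",(457.5,87),(314.5,236.6),.105),("d",(567.5,28),(307.5,160.5),.085),("drop",(766,130),(395.7,171.8),.07),("c",(638,238),(385.2,239),.048)):
    p,e=tri(ss(*s),t);print(n,"tri",p.round(4),round(e,4),"top@h",onz("top",*t,z).round(4),"scene@h",onz("scene",*ss(*s),z).round(4))
# base front points in scene (bottom of body outline) -> height-free check
for n,s,r in(("e",(457,200),.027),("d",(564,107),.022),("drop",(760,203),.017),("c",(636,294),.012)):
    p=onz("scene",*ss(*s),0);d=ray("scene",*ss(*s))[1][:2];print(n,"base",(p[:2]+d/np.linalg.norm(d)*r).round(4))
E
python3 -m crank '[[0.04,-0.04,0.02,-9],[0.08,-0.08,0.04,-18],[0.12,-0.12,0.05,-27],[0.16,-0.16,0.05,-36],[0.20,-0.20,0.05,-45],[0.24,-0.24,0.05,-54],[0.28,-0.28,0.05,-63],[0.31,-0.32,0.05,-73.7],[0.32,-0.37,0.05,-73.7],[0.33,-0.42,0.05,-73.7]]' 1 40
```

```text
e tri [ 0.4344 -0.1569  0.099 ] 0.0 top@h [ 0.4348 -0.1563  0.105 ] scene@h [ 0.4266 -0.1635  0.105 ]
d tri [ 0.6143 -0.1438  0.0782] 0.0012 top@h [ 0.6138 -0.1436  0.085 ] scene@h [ 0.6025 -0.1507  0.085 ]
drop tri [ 0.5872 -0.3589  0.0655] 0.0004 top@h [ 0.5869 -0.3578  0.07  ] scene@h [ 0.5801 -0.3613  0.07  ]
c tri [ 0.424  -0.3376  0.043 ] 0.0015 top@h [ 0.4239 -0.3357  0.048 ] scene@h [ 0.419 -0.341  0.048]
e base [ 0.4394 -0.1522]
d base [ 0.6193 -0.1411]
drop base [ 0.5953 -0.3615]
c base [ 0.4262 -0.3406]
time_s: 1.35
tool_pos: [0.5192, 0.2262, 0.2809]
orientation: [0.707, 0.707, -0.0, 0.0]
wrist_force: [0.9, -0.2, 1.0]
opening: 0.0851
gripper_force: 0.0
```

```bash
python3 -m crank '[[-0.01,-0.06,0,0],[-0.02,-0.12,0,0],[-0.03,-0.18,0,0],[-0.04,-0.24,0,0],[-0.05,-0.30,0,0],[-0.06,-0.36,0,0],[-0.07,-0.42,-0.01,0],[-0.08,-0.48,-0.04,0],[-0.09,-0.53,-0.09,0],[-0.095,-0.565,-0.14,0],[-0.095,-0.565,-0.18,0],[-0.095,-0.565,-0.18,0]]' 1 40
python3 - <<'E'
from h import *
cv2.imwrite("pics/a.png",cv2.resize(manip.camera("scene")[150:330,240:440,::-1],(667,600)));print(manip.state()["joint_pos"].round(2))
E
```

```text
time_s: 2.85
tool_pos: [0.4215, -0.3368, 0.0986]
orientation: [0.708, 0.707, -0.002, -0.003]
wrist_force: [0.5, -0.1, 0.6]
opening: 0.0853
gripper_force: 0.0
[-0.05  0.48  0.78  2.05 -0.47  0.79  1.  ]
```

View pics/a.png

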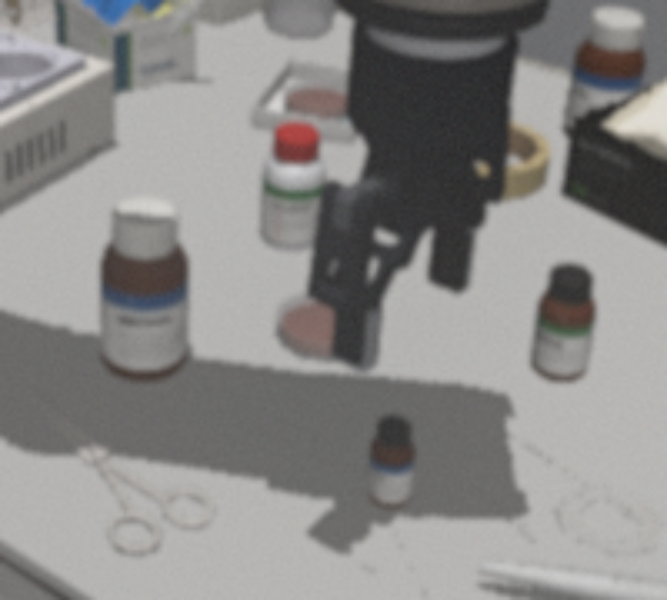

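The gripper straddles the small bottle, with tips near (355,360) and (450,285) above the bottle at (392,460). I'm lowering and gripping.

```bash
python3 -m crank '[[0,0,-0.04,0],[0,0,-0.07,0],[0,0,-0.086,0],[0,0,-0.086,0]]' 1 40
python3 -m crank '[[0,0,0,0],[0,0,0,0],[0,0,0,0],[0,0,0,0],[0,0,0,0],[0,0,0,0]]' -1 40
```

```text
time_s: 3.4
tool_pos: [0.4247, -0.3368, 0.0162]
orientation: [0.707, 0.708, 0.0, 0.0]
wrist_force: [0.3, 0.4, 0.0]
opening: 0.0856
gripper_force: 0.0
time_s: 4.15
tool_pos: [0.4242, -0.3372, 0.0158]
orientation: [0.707, 0.707, 0.0, 0.0]
wrist_force: [-1.2, 1.5, 9.5]
opening: 0.0223
gripper_force: 38.6
```

```bash
python3 -m crank '[[0,0,0.05,0],[0,0,0.11,0],[0.01,0.03,0.16,0],[0.02,0.09,0.18,0],[0.03,0.15,0.18,0],[0.04,0.21,0.18,0],[0.05,0.27,0.18,0],[0.06,0.33,0.18,0],[0.07,0.39,0.18,0],[0.0756,0.4325,0.16,0],[0.0756,0.4325,0.12,0],[0.0756,0.4325,0.12,0]]' -1 40
python3 - <<'E'
from h import *
for n in("scene","top"):
    im=manip.camera(n);np.save(n+"1.npy",im)
s=np.load("scene1.npy")[130:240,140:290,::-1];t=np.load("top1.npy")[130:260,140:300,::-1]
c=np.hstack([cv2.resize(s,(440,323)),cv2.resize(t,(360,292)) if 0 else cv2.copyMakeBorder(cv2.resize(t,(360,292)),0,31,0,0,0)]);cv2.imwrite("pics/b.png",c)
E
```

```text
time_s: 5.65
tool_pos: [0.498, 0.0949, 0.1336]
orientation: [0.707, 0.707, -0.002, -0.0]
wrist_force: [-0.2, -0.7, 0.9]
opening: 0.022
gripper_force: 39.7
```

View pics/b.png

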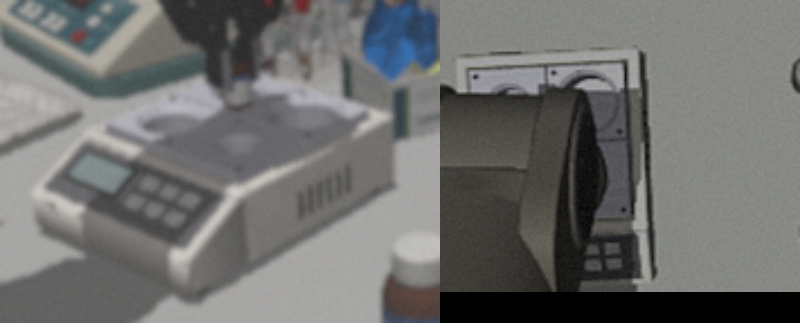

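The bottle is in the grip at (237,90) in the left pane, hanging over the 24 bore at (238,140). I'm lowering it.

```bash
python3 - <<'E'
from h import *
print(proj("scene",(.4996,.0955,.119)), "seen 220.8,165.8-2")
E
python3 -m crank '[[0,0,-0.015,0],[0,0,-0.03,0],[0,0,-0.04,0],[0,0,-0.046,0],[0,0,-0.05,0],[0,0,-0.05,0],[0,0,-0.05,0]]' -1 40
```

```text
(np.float64(220.2060405926257), np.float64(163.70576421564223)) seen 220.8,165.8-2
time_s: 6.62
tool_pos: [0.4997, 0.0967, 0.0849]
orientation: [0.707, 0.708, 0.0, -0.0]
wrist_force: [1.0, 8.3, -4.1]
opening: 0.0219
gripper_force: 41.4
```

```bash
python3 -m crank '[[0,0.002,0,0],[0,0.0025,0,0],[0,0.0025,-0.002,0],[0,0.0025,-0.004,0],[0,0.0025,-0.004,0]]' -1 40
```

```text
time_s: 7.25
tool_pos: [0.4995, 0.0978, 0.0811]
orientation: [0.707, 0.707, -0.0, -0.0]
wrist_force: [-0.4, 1.0, -0.7]
opening: 0.0221
gripper_force: 41.9
```

```bash
python3 -m crank '[[0,0,0,0],[0,0,0,0],[0,0,0,0],[0,0,0,0],[0,0,0.03,0],[0,0,0.08,0],[0,0,0.14,0],[0.01,-0.05,0.17,0],[0.02,-0.11,0.17,0],[0.03,-0.17,0.17,0],[0.04,-0.23,0.17,0],[0.05,-0.29,0.17,0]]' 0.06 40
python3 - <<'E'
from h import *
im=manip.camera("scene");np.save("scene2.npy",im);t=manip.camera("top");np.save("top2.npy",t)
s=im[130:240,140:290,::-1];t=t[130:260,140:300,::-1]
c=np.hstack([cv2.resize(s,(440,323)),cv2.copyMakeBorder(cv2.resize(t,(360,292)),0,31,0,0,0)]);cv2.imwrite("pics/c.png",c)
E
```

```text
time_s: 8.75
tool_pos: [0.5498, -0.1937, 0.2513]
orientation: [0.707, 0.708, 0.0, -0.0]
wrist_force: [0.7, 1.6, 0.6]
opening: 0.0452
gripper_force: 0.0
```

View pics/c.png

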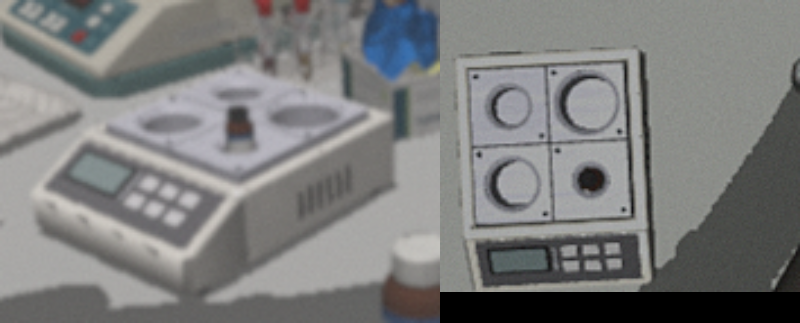

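Bottle c stands in its bore, visible at (237,125) in the scene pane and (591,180) in the top pane. Next is the dropper bottle.

```bash
python3 -m crank '[[0.013,-0.056,0,0],[0.026,-0.112,-0.02,0],[0.0394,-0.168,-0.06,0],[0.0394,-0.168,-0.11,0],[0.0394,-0.168,-0.16,0],[0.0394,-0.168,-0.20,0],[0.0394,-0.168,-0.223,0],[0.0394,-0.168,-0.223,0]]' 0.7 40
python3 -m crank '[[0,0,0,0],[0,0,0,0],[0,0,0,0],[0,0,0,0],[0,0,0,0],[0,0,0,0]]' -1 40
```

```text
time_s: 9.85
tool_pos: [0.5885, -0.3597, 0.0274]
orientation: [0.707, 0.707, -0.0, -0.001]
wrist_force: [-0.3, -0.4, 1.3]
opening: 0.0724
gripper_force: 0.0
time_s: 10.6
tool_pos: [0.5898, -0.3605, 0.03]
orientation: [0.707, 0.707, 0.0, 0.001]
wrist_force: [-1.0, 0.8, 8.3]
opening: 0.0326
gripper_force: 39.0
```

```bash
python3 -m crank '[[0,0,0.05,0],[0,0,0.11,0],[0,0.04,0.15,0],[0,0.10,0.17,0],[0,0.16,0.17,0],[-0.002,0.22,0.17,0],[-0.004,0.28,0.17,0],[-0.006,0.34,0.17,0],[-0.008,0.40,0.17,0],[-0.01,0.46,0.17,0],[-0.0112,0.51,0.17,0],[-0.0112,0.541,0.15,0]]' -1 40
python3 -m crank '[[0,0,-0.03,0],[0,0,-0.05,0],[0,0,-0.07,0],[0,0,-0.08,0],[0,0,-0.088,0],[0,0,-0.088,0],[0,0,-0.088,0]]' -1 40
```

```text
time_s: 12.1
tool_pos: [0.5783, 0.1842, 0.1793]
orientation: [0.706, 0.708, 0.002, 0.0]
wrist_force: [1.2, -0.0, -1.2]
opening: 0.032
gripper_force: 40.3
time_s: 12.98
tool_pos: [0.5781, 0.181, 0.0908]
orientation: [0.707, 0.707, 0.0, 0.0]
wrist_force: [0.5, -0.6, -0.4]
opening: 0.0319
gripper_force: 40.3
```

Inside the bore without contact. I'm lowering to the floor.

```bash
python3 -m crank '[[0,0,-0.003,0],[0,0,-0.006,0],[0,0,-0.006,0],[0,0,-0.006,0]]' -1 40
```

```text
time_s: 13.48
tool_pos: [0.5777, 0.1809, 0.0843]
orientation: [0.707, 0.707, -0.0, -0.0]
wrist_force: [0.3, 0.5, -0.7]
opening: 0.0319
gripper_force: 40.3
```

```bash
python3 -m crank '[[0,0,0,0],[0,0,0,0],[0,0,0,0],[0,0,0,0],[0,0,0.03,0],[0,0,0.08,0],[0,0,0.13,0],[0.01,-0.05,0.13,0],[0.02,-0.11,0.13,0],[0.03,-0.17,0.13,0],[0.035,-0.23,0.13,0],[0.037,-0.29,0.13,0]]' 0.2 40
python3 -m crank '[[0,-0.034,0,0],[0,-0.034,-0.04,0],[0,-0.034,-0.09,0],[0,-0.034,-0.14,0],[0,-0.034,-0.174,0],[0,-0.034,-0.174,0]]' 0.95 40
python3 -m crank '[[0,0,0,0],[0,0,0,0],[0,0,0,0],[0,0,0,0],[0,0,0,0]]' -1 50
```

```text
time_s: 14.98
tool_pos: [0.6148, -0.1109, 0.2144]
orientation: [0.707, 0.707, 0.0, 0.0]
wrist_force: [-0.6, 0.5, 0.2]
opening: 0.0513
gripper_force: 0.0
time_s: 15.72
tool_pos: [0.6133, -0.1429, 0.0384]
orientation: [0.707, 0.707, -0.001, -0.001]
wrist_force: [0.0, -0.0, 0.1]
opening: 0.0833
gripper_force: 0.0
time_s: 16.35
tool_pos: [0.6157, -0.1431, 0.0422]
orientation: [0.707, 0.707, 0.001, 0.001]
wrist_force: [-2.7, 1.7, 14.2]
opening: 0.0416
gripper_force: 49.0
```

```bash
python3 -m crank '[[0,0,0.05,0],[0,0,0.11,0],[-0.01,0.04,0.15,0],[-0.03,0.09,0.16,0],[-0.05,0.14,0.16,0],[-0.07,0.19,0.16,0],[-0.09,0.24,0.16,0],[-0.11,0.29,0.16,0],[-0.1188,0.3206,0.15,0],[-0.1188,0.3206,0.12,0],[-0.1188,0.3206,0.09,0],[-0.1188,0.3206,0.09,0]]' -1 50
python3 -m crank '[[0,0,-0.02,0],[0,0,-0.035,0],[0,0,-0.04,0],[0,0,-0.043,0],[0,0,-0.043,0]]' -1 50
```

```text
time_s: 17.85
tool_pos: [0.4952, 0.1771, 0.1297]
orientation: [0.707, 0.707, -0.001, -0.0]
wrist_force: [0.3, -1.0, 0.1]
opening: 0.0415
gripper_force: 51.7
time_s: 18.48
tool_pos: [0.4962, 0.1775, 0.0874]
orientation: [0.707, 0.707, 0.0, 0.0]
wrist_force: [0.5, -0.1, -0.4]
opening: 0.0413
gripper_force: 51.7
```

```bash
python3 -m crank '[[0,0,-0.0015,0],[0,0,-0.0015,0]]' -1 50
python3 -m crank '[[0,0,0,0],[0,0,0,0],[0,0,0,0],[0,0,0,0],[0,0,0.03,0],[0,0,0.08,0],[0,0,0.13,0],[0,-0.05,0.13,0],[0,-0.11,0.13,0],[-0.015,-0.17,0.13,0],[-0.03,-0.23,0.13,0],[-0.045,-0.29,0.13,0]]' 0.42 50
python3 -m crank '[[-0.015,-0.0436,0,0],[-0.015,-0.0436,0,0]]' 1 50
python3 - <<'E'
from h import *
im=manip.camera("scene");t=manip.camera("top");np.save("top3.npy",t);np.save("scene3.npy",im);print(manip.state()["joint_pos"].round(2))
s=im[130:270,140:340,::-1];t=t[130:260,140:300,::-1]
c=np.hstack([cv2.resize(s,(440,308)),cv2.copyMakeBorder(cv2.resize(t,(360,292)),0,16,0,0,0)]);cv2.imwrite("pics/d.png",c)
E
```

```text
time_s: 18.73
tool_pos: [0.4963, 0.1778, 0.0863]
orientation: [0.707, 0.707, 0.0, -0.0]
wrist_force: [-1.4, 0.2, 5.5]
opening: 0.0414
gripper_force: 52.3
time_s: 20.23
tool_pos: [0.4503, -0.1141, 0.216]
orientation: [0.707, 0.707, 0.001, -0.0]
wrist_force: [1.0, -0.9, 0.0]
opening: 0.0607
gripper_force: 0.0
time_s: 20.48
tool_pos: [0.4346, -0.1591, 0.2159]
orientation: [0.709, 0.705, 0.0, -0.0]
wrist_force: [0.2, 1.0, 0.1]
opening: 0.0852
gripper_force: 0.0
[-0.84  0.15  1.17  2.12 -0.17  0.96  0.42]
```

View pics/d.png

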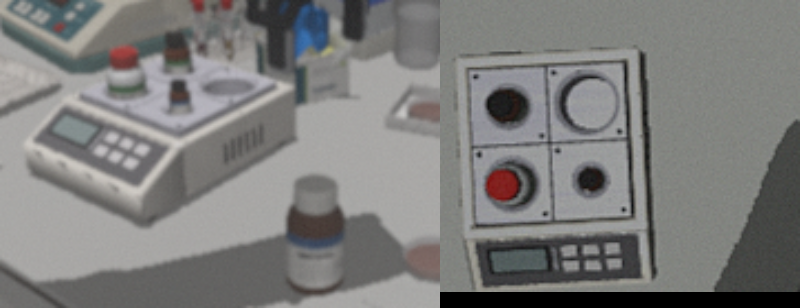

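The dropper bottle, d and c stand upright in their bores at (175,50), (125,72) and (180,97), and e waits at (315,240). I'm going down on e.

```bash
python3 -m crank '[[0,0,0,0],[0,0,-0.04,0],[0,0,-0.08,0],[0,0,-0.12,0],[0,0,-0.15,0],[0,0,-0.166,0],[0,0,-0.166,0]]' 1 60
python3 -m crank '[[0,0,0,0],[0,0,0,0],[0,0,0,0],[0,0,0,0],[0,0,0,0]]' -1 60
```

```text
time_s: 21.45
tool_pos: [0.4356, -0.1554, 0.0489]
orientation: [0.706, 0.708, -0.001, -0.001]
wrist_force: [-0.3, -0.4, 1.0]
opening: 0.0858
gripper_force: 0.0
time_s: 22.08
tool_pos: [0.4365, -0.1558, 0.0508]
orientation: [0.707, 0.707, 0.001, 0.0]
wrist_force: [-5.6, 1.3, 19.3]
opening: 0.0515
gripper_force: 58.8
```

```bash
python3 -m crank '[[0,0,0.04,0],[0,0,0.09,0],[0,0,0.14,0],[0.02,0.04,0.16,0],[0.05,0.085,0.16,0],[0.08,0.13,0.16,0],[0.11,0.175,0.16,0],[0.135,0.22,0.16,0],[0.1454,0.255,0.16,0],[0.1454,0.255,0.13,0],[0.1454,0.255,0.10,0],[0.1454,0.255,0.10,0]]' -1 60
python3 -m crank '[[0,0,-0.02,0],[0,0,-0.04,0],[0,0,-0.055,0],[0,0,-0.061,0],[0,0,-0.061,0]]' -1 60
```

```text
time_s: 23.58
tool_pos: [0.5803, 0.0991, 0.1489]
orientation: [0.707, 0.707, -0.001, -0.001]
wrist_force: [0.5, 0.1, -0.5]
opening: 0.0511
gripper_force: 64.8
time_s: 24.2
tool_pos: [0.5814, 0.0988, 0.0886]
orientation: [0.707, 0.707, -0.0, -0.0]
wrist_force: [0.7, -0.0, -1.3]
opening: 0.0516
gripper_force: 64.8
```

```bash
python3 -m crank '[[0,0,-0.0015,0],[0,0,-0.0025,0],[0,0,-0.0025,0]]' -1 60
python3 -m crank '[[0,0,0,0],[0,0,0,0],[0,0,0,0],[0,0,0,0],[0,0,0.03,0],[0,0,0.08,0],[0,0,0.13,0],[0,-0.05,0.13,0],[0,-0.11,0.13,0],[0,-0.17,0.13,0],[0,-0.23,0.13,0],[0,-0.23,0.13,0]]' 0.65 60
python3 - <<'E'
from h import *
im=manip.camera("scene");t=manip.camera("top");np.save("top4.npy",t);np.save("scene4.npy",im)
s=im[130:270,140:340,::-1];t=t[130:260,140:340,::-1]
c=np.hstack([cv2.resize(s,(400,280),interpolation=2),cv2.copyMakeBorder(cv2.resize(t,(400,260),interpolation=2),0,20,0,0,0)]);cv2.imwrite("pics/e.png",c)
# predicted cap-top pixels when seated
for n,x,y,z in(("c",.4996,.0955,.113),("drop",.5778,.1809,.124),("d",.496,.1776,.129),("e",.5814,.0989,.140)):
    p=proj("scene",(x,y,z));q=proj("top",(x,y,z));print(n,"scene crop",[(p[0]-140)*2,(p[1]-130)*2],"top crop",[400+(q[0]-140)*2,(q[1]-130)*2])
E
```

```text
time_s: 24.58
tool_pos: [0.5814, 0.099, 0.0864]
orientation: [0.707, 0.707, 0.0, -0.0]
wrist_force: [-1.0, -0.7, -0.9]
opening: 0.0512
gripper_force: 64.8
time_s: 26.08
tool_pos: [0.5802, -0.137, 0.2169]
orientation: [0.71, 0.704, -0.0, 0.001]
wrist_force: [-0.1, -0.2, -0.4]
opening: 0.07
gripper_force: 0.0
c scene crop [np.float64(160.7727260727297), np.float64(72.0039975177001)] top crop [np.float64(529.2073452744655), np.float64(158.98067386227524)]
drop scene crop [np.float64(159.98239878870402), np.float64(29.2382041454905)] top crop [np.float64(451.58525635735566), np.float64(90.3936331869894)]
d scene crop [np.float64(112.86674527368359), np.float64(44.149038960644134)] top crop [np.float64(453.5793682039227), np.float64(162.71885967881445)]
e scene crop [np.float64(205.64791010942514), np.float64(31.368732109183213)] top crop [np.float64(521.9941492678829), np.float64(85.35951956177541)]
```

View pics/e.png

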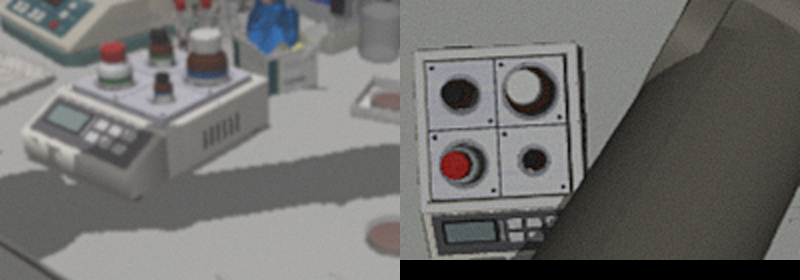

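All four bottles stand upright in their bores. Cap tops at (163,75), (159,33), (113,46) and (206,33) match the predicted fully seated positions. The dish area was never touched, so I'm handing in.

```bash
python3 -c "
from plant import manip
print(manip.sign_off())"
```

```text
the job is handed in; nothing more can be done
None
```

All four bottles are seated upright in their matching bores, and the job was handed in after about 26 s of robot time; the arm never went near the dish, though I didn't re-measure its position at the end.

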